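# Hang the offset tool rest level

### The job

Lift the bare-aluminium lathe tool rest with the off-centre post out of its wooden cradle and hang it on the stand's peg, through the one of its four holes that makes its bar hang level. Let go and leave it hanging still. Leave the blue tool rest in its cradle.

Things in the scene. Friction and masses are not known exactly. Their poses are not given: they have to be found in the camera images.
- offset_rest: Tool rest to hang. Origin: middle of the bar's underside. Aluminium bar (150 g): own y -80 to 80 mm, z 0 to 46, x -4 to 4. Steel post (230 g), 20 mm thick, at y = +50, z 0 to -90. Both uniform; total may differ by 20 %, same shares. Four 18 mm holes along x at y = -30, 0, 30, 60, all at z = 15. Grip the top edge across x, at most 18 mm deep, to clear the holes.
- offset_holder: Fixed wooden cradle for that rest: base 70 (x) x 164 (y) x 6 mm and two cheeks, 50 x 14 mm, at y = -75 and +75, 115 mm high. The bar's ends start in 12 mm wide, 15 mm deep slots in the cheeks, the post hangs free between them: lift straight up. Origin: centre of its underside, on the bench; the bar lies along its y, over its middle.
- hang_stand: Fixed stand. Origin: centre of the underside of its 190 (x) x 110 x 14 mm base. Red upright, 18 x 26 mm, at x = +78, top z = 164. From it an 8 mm steel peg points to own -x at y = 0, ending in a 12 mm red ball at x = -52, z = 164.5; its axis is at z = 160 over the origin, rising 5 degrees to the ball. Parts go on over the ball along own +x.
- straight_rest: Bystander to leave alone: blue tool rest, bar 110 (own y) x 46 high x 8 mm, post 20 mm thick in its middle, in its own like cradle, 114 mm long and 115 mm high. Origin: middle of the bar's underside; the bar's top is 46 mm above, 146 mm above the bench.

How it is judged:
By the outcome, as a careful person would: the job done as asked, in the order asked, and still so for the second after the job is handed in, with the robot touching nothing.
It also fails if it takes over 48 s, if anything falls off the work surface, if the arm or the gripper's body presses on something with over 40 N, if the wrist force passes 120 N, or if a joint passes its speed limit or range.

### The arm

A 6-joint arm with a two-finger parallel gripper is mounted at the origin on the work surface. World frame = base frame: x ahead of the robot, y to its left, z up, the work surface at z = 0. Lengths are in m, angles in rad, forces in N, time in s.
With the tool pointing down it reaches from about 0.3 to 0.775 m from the base axis. Payload 14.6 kg.
Tool frame: the origin (TCP) lies at the centre of the arm's flange, where the gripper is bolted on; the fingertips stand 199 mm ahead of it and the grasp point (between the pads) lies ctrl.tcp_to_grasp ahead of it (ctrl.tcp_to_grasp is the distance from the TCP to the grasp point, in m); z points along the fingers, y is the line along which they close (so a half turn about z gives the same grasp; the last joint's range is limited). The gripper opens to 94 mm and grips with 3 to 60 N. Pads are 16 mm wide; open, the fingers measure 119 mm over their backs; the gripper's body (75 mm by 177 mm) begins 78 mm behind the grasp point.
Start: joints at [1.182, 0.3, 1.521, -0, 1.321, -0.067], TCP at [0.174, 0.522, 0.405] pointing down, gripper open.
Joint ranges: [-3.03, 3.03], [-0.79, 2.21], [0.23, 2.52], [-1.04, 4.18], [0, 3.07], [-2.55, 2.55]. Speed limits (rad/s): [2.22, 2.22, 2.57, 3.14, 3.14, 3.14].

### API

Orientations are given as [roll, pitch, yaw] about the fixed x, y, z axes, in that order (R = Rz(yaw) Ry(pitch) Rx(roll)).
In Python, from station import ctrl gives the robot as it stands. The module is installed in compiled form; this text tells all that it offers.
- The arm moves only by the shell command python3 -m jog 'ROWS' [OPENING] [FORCE]. ROWS is JSON, a list of rows, each a list of 6 numbers: the shift along the tool's x, y, z in cm, then the turn, a rotation vector about the tool's x, y, z in rad. In form: [[tx, ty, tz, ax, ay, az], ...]. A call has 1 to 8 rows; each row is the pose to reach, as a shift and turn from the pose commanded when the call began, along the tool's axes at that moment; what a row does not reach only later rows make up. A row lasts 1/10 s, in which the tool goes at most 50 mm and 8.59 degrees, less where a joint would pass 70% of its speed; a pose out of reach is approached as far as the arm can. A call with a gripper value outside its range is refused whole. OPENING is the opening in per cent of the stroke, from 0 (shut) to 100 (fully open), set as the call begins (- or left out, the last holds). The fingers move at their own pace and stop on an object; FORCE is the grip in N (left out, the last holds). Time passes only in rows, so rows that repeat a pose let the fingers close. It gives the time, the measured TCP pose, the force, the opening and the grip force at its end, in the units of the state.
- ctrl.get_obs(): the state, without advancing time (a new reading comes with each control period).
- ctrl.camera(name): name is "scene" or "top"; returns a dict with "img" (420x560x3 uint8, blue, green, red), "intrinsics" (3x3 intrinsics, pixels), "R" (3x3) and "t" (3): a world point X has camera coordinates R X + t. Camera axes: x right, y down, z forward; pixel columns grow to the right and rows downward; lengths in m; the calibration is good to about 2 mm. A picture is of the moment at which its call begins. There is no depth.
- ctrl.hand_in(): hands the job in; it is judged then, once.
The state is a dict: "time_s": time; "qpos": joint angles; "joint_vel": joint speeds; "tau": joint torques, N m; "ee_pos": TCP position; "eef_rot": TCP orientation; "force": force on the tool from outside, world axes, zero at the start; "moment": the same for the moment, N m; "grip_width": finger opening in m; "grip_force": force on a finger pad.
Only numpy, scipy, OpenCV 4.12 (cv2) and the standard library are available. Lean on these libraries where they do the work, as an engineer would, in place of code of your own. Each camera call takes 0.05 s, during which the arm holds its last target. There are 200 camera calls.

## Working session

There is one attempt and no reset: what is moved stays moved. The work goes in short steps, Python scripts to look and compute and a shell command to move; the robot and the scene stay as the last step left them, time stands still between calls to the robot, and variables do not carry over. Pictures are saved under pics/ and viewed, at most 10 in all, crops included, and the job is handed in when it is done.

```bash
mkdir -p pics; python3 - <<'E'
from station import ctrl
import cv2,numpy as np
print(ctrl.tcp_to_grasp,ctrl.get_obs())
for n in("scene","top"):
    c=ctrl.camera(n);cv2.imwrite(f"pics/{n}0.png",c["img"]);np.savez(f"{n}0.npz",**c)
    print(n,c["intrinsics"],c["R"],c["t"],-c["R"].T@c["t"])
E
```

```text
0.1804 {'time_s': 0.0, 'qpos': array([ 1.18240146e+00,  3.00468191e-01,  1.52159454e+00, -6.22046221e-06,
        1.32074391e+00, -6.65717652e-02]), 'joint_vel': array([ 0.00022546, -0.00086755, -0.00141717,  0.00165106, -0.00026882,
       -0.00024837]), 'tau': array([ 2.68985445e-03, -5.31819463e+01, -3.52738595e+01,  7.09132128e-02,
        2.44388322e-02, -9.86369037e-05]), 'ee_pos': array([0.17393664, 0.52173051, 0.4040821 ]), 'eef_rot': array([-3.14038096e+00, -7.47453571e-05,  2.81977105e+00]), 'force': array([-0.39715609, -0.51545578, -0.07508227]), 'moment': array([ 0.00950967, -0.03178612,  0.0143564 ]), 'grip_force': 0.0, 'grip_width': 0.09382726501383801}
scene [[385.0223449    0.         275.42948605]
 [  0.         385.0223449  210.75949065]
 [  0.           0.           1.        ]] [[ 0.27670969  0.96094161  0.00479187]
 [ 0.67817376 -0.191747   -0.70944587]
 [-0.68081723  0.19956027 -0.70474364]] [-0.16176623 -0.30751985  1.15270886] [ 1.03809823 -0.133553    0.59497071]
top [[388.5155222    0.         275.42079122]
 [  0.         388.5155222  212.54063422]
 [  0.           0.           1.        ]] [[-1.20866454e-02 -9.99926420e-01 -1.03302719e-03]
 [-9.87599840e-01  1.20993542e-02 -1.56525275e-01]
 [ 1.56526257e-01 -8.71648012e-04 -9.87673413e-01]] [0.03005804 0.53616439 0.68575798] [0.42254004 0.02416632 0.76125925]
```

View pics/scene0.png

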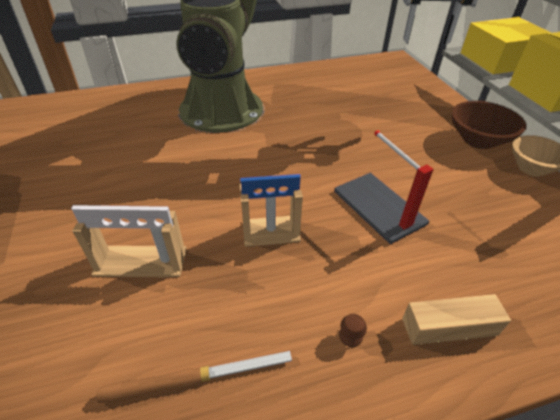

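View pics/top0.png

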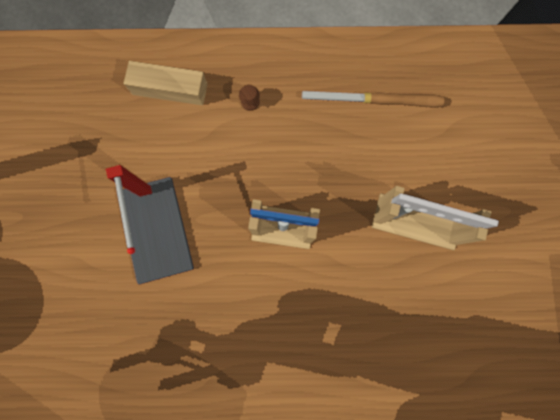

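The scene view shows the aluminium rest at (75-170, 205-275), with its post on the right, the blue rest at (270, 210) and the peg running from (425, 170) to its ball at (377, 133). In the top view the aluminium bar runs from (397, 198) to (495, 223), and the peg from (118, 172) to its ball at (131, 251). I'll zoom in for exact points.

```bash
python3 - <<'E'
import cv2,numpy as np
s=cv2.imread("pics/scene0.png");t=cv2.imread("pics/top0.png")
def c(im,x,y,w=80,h=60,k=5):
    o=cv2.resize(im[y:y+h,x:x+w],None,fx=k,fy=k,interpolation=cv2.INTER_CUBIC)
    for i in range(0,w,10):cv2.putText(o,str(x+i),(i*k,8),0,.3,(0,255,255),1);cv2.line(o,(i*k,0),(i*k,h*k),(0,255,255) ,1) if 0 else cv2.line(o,(i*k,10),(i*k,16),(0,255,255),1)
    for j in range(0,h,10):cv2.putText(o,str(y+j),(0,j*k+4),0,.3,(0,255,0),1)
    return o
a=c(s,70,190,114,86,3.5.__int__() if 0 else 3)
W=lambda o:cv2.resize(o,(400,300))
m=np.vstack([np.hstack([c(s,66,196,114,86,7)[:300*2,:][:600,:800]])])
def p(o):
    z=np.zeros((300,400,3),np.uint8);o=o[:300,:400];z[:o.shape[0],:o.shape[1]]=o;return z
m=np.vstack([np.hstack([p(c(s,70,195,114,75,3.5.__ceil__()-0)) if 0 else p(c(s,72,198,100,75,4)),p(c(t,390,185,114,75,3))]),np.hstack([p(c(s,365,125,80,60,5)),p(c(t,100,160,50,100,3))])])
cv2.imwrite("pics/zoom.png",m)
E
```

```text
(no output)
```

View pics/zoom.png

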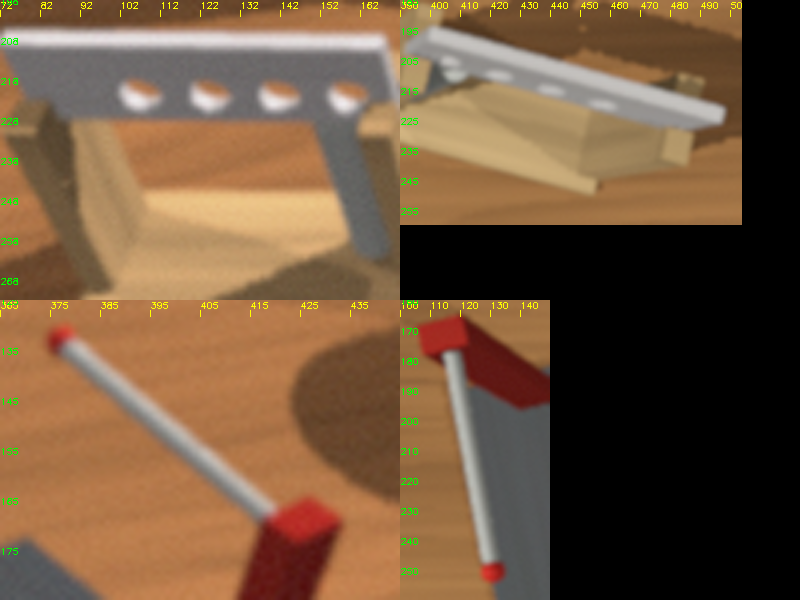

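```bash
cat > h.py <<'E'
import numpy as np,cv2
C={n:dict(np.load(f"{n}0.npz")) for n in("scene","top")}
P={n:c["intrinsics"]@np.c_[c["R"],c["t"]] for n,c in C.items()}
def tri(s,t):
    X=cv2.triangulatePoints(P["scene"],P["top"],np.float64(s).reshape(2,1),np.float64(t).reshape(2,1));return (X[:3]/X[3]).ravel()
def proj(n,X):
    X=np.atleast_2d(X);q=np.c_[X,np.ones(len(X))]@P[n].T;return q[:,:2]/q[:,2:]
E
python3 - <<'E'
from h import *
np.set_printoptions(precision=4,suppress=True)
L=tri((74.3,207.5),(497.7,222.3));R=tri((168,208.5),(400.8,196.2))
B=tri((377.2,133.2),(130.3,250.7));Q=tri((419.4,168.4),(117.3,177))
print("bar",L,R,np.linalg.norm(R-L));print("mid",(L+R)/2,"diryaw own y",np.arctan2(*(R-L)[[1,0]]))
print("ball",B,"root",Q,np.linalg.norm(B-Q),"dir +x yaw",np.arctan2(*(Q-B)[[1,0]]))
for n,p in(("scene",[(74.3,207.5),(168,208.5),(377.2,133.2),(419.4,168.4)]),("top",[(497.7,222.3),(400.8,196.2),(130.3,250.7),(117.3,177)])):print(proj(n,np.array([L,R,B,Q]))-p)
# hole check
y=(R-L)/np.linalg.norm(R-L);m=(L+R)/2;x=np.array([y[1],-y[0],0])
print(proj("scene",[m+x*.004+y*a-[0,0,.031] for a in(-.03,0,.03,.06)]))
E
```

```text
bar [ 0.5004 -0.3301  0.1429] [ 0.5453 -0.1787  0.1418] 0.15792702244030601
mid [ 0.5229 -0.2544  0.1423] diryaw own y 1.282294505559176
ball [0.4609 0.2482 0.1603] root [0.5791 0.2757 0.1551] 0.12142164824512389 dir +x yaw 0.2288898384600852
[[-1.5833 -0.4541]
 [-1.0271 -0.1429]
 [ 0.0243 -0.0052]
 [ 0.4507 -0.1229]]
[[-1.6413 -0.0217]
 [-1.0325 -0.1273]
 [ 0.0294  0.012 ]
 [ 0.4731  0.215 ]]
[[106.8085 221.9213]
 [124.2028 222.1618]
 [141.5934 222.4021]
 [158.9804 222.6425]]
```

```bash
cat > d.py <<'E'
# distance to a TCP target, in tool axes (cm, rad): python3 d.py x y z yaw
import sys,numpy as np
from scipy.spatial.transform import Rotation as Ro
from station import ctrl
o=ctrl.get_obs();x,y,z,w=map(float,sys.argv[1:5])
R=Ro.from_euler("xyz",o["eef_rot"]);T=Ro.from_euler("xyz",[np.pi,0,w])
print(np.round(R.inv().apply(np.array([x,y,z])-o["ee_pos"])*100,2),np.round((R.inv()*T).as_rotvec(),3),
 "t",o["time_s"],"pos",o["ee_pos"].round(4),"rot",o["eef_rot"].round(3),"F",o["force"].round(1),"M",o["moment"].round(2),"grip",round(o["grip_width"],4),round(o["grip_force"],1))
E
python3 d.py 0.531 -0.226 0.42 1.283
```

```text
[-57.52 -59.64  -1.53] [-1.000e-03  1.000e-03  1.537e+00] t 0.1 pos [0.1739 0.5217 0.4041] rot [-3.141 -0.     2.82 ] F [-0.8 -0.3  0.3] M [0.03 0.02 0.03] grip 0.094 0.0
```

```bash
python3 -m jog '[[-3,-3,-1.5,0,0,0.08],[-6.5,-6.5,-1.5,0,0,0.2],[-10,-10,-1.5,0,0,0.32],[-13.5,-13.5,-1.5,0,0,0.44],[-17,-17,-1.5,0,0,0.56],[-20,-20.5,-1.5,0,0,0.68],[-23.5,-24,-1.5,0,0,0.8],[-27,-27.5,-1.5,0,0,0.92]]' 60; python3 d.py 0.531 -0.226 0.42 1.283
```

```text
time_s: 0.9
ee_pos: [0.3433, 0.1736, 0.4197]
eef_rot: [3.141, -0.0, 1.895]
force: [1.5, 0.2, 0.4]
grip_width: 0.0567
grip_force: 0.0
[-4.386e+01  5.050e+00 -3.000e-02] [ 0.    -0.     0.612] t 0.9 pos [0.3433 0.1736 0.4197] rot [ 3.141 -0.     1.895] F [1.5 0.2 0.4] M [-0.01 -0.   -0.01] grip 0.0567 0.0
```

```bash
python3 -m jog '[[-5,0.5,0,0,0,0.1],[-10,1,0,0,0,0.2],[-15,1.5,0,0,0,0.3],[-20,2.3,0,0,0,0.4],[-25,3,0,0,0,0.5],[-30,3.5,0,0,0,0.61],[-35,4,0,0,0,0.61],[-39.5,4.5,0,0,0,0.61]]'; python3 d.py 0.531 -0.226 0.40 1.283
```

```text
time_s: 1.7
ee_pos: [0.5137, -0.1861, 0.4193]
eef_rot: [-3.141, -0.0, 1.289]
force: [0.6, 0.4, 1.1]
grip_width: 0.0565
grip_force: 0.0
[-3.36  2.77  1.93] [-0.    -0.     0.006] t 1.7 pos [ 0.5137 -0.1861  0.4193] rot [-3.141 -0.     1.289] F [0.6 0.4 1.1] M [-0.05 -0.01  0.05] grip 0.0565 0.0
```

```bash
python3 -m jog '[[-1.7,1.4,1,0,0,0.006],[-3.4,2.75,2,0,0,0.006],[-3.4,2.75,4,0,0,0.006],[-3.4,2.75,5,0,0,0.006],[-3.4,2.75,5,0,0,0.006],[-3.4,2.75,5,0,0,0.006]]'; python3 - <<'E'
from station import ctrl
import cv2,numpy as np
v=[cv2.resize(ctrl.camera(n)["img"][y:y+150,x:x+200],None,fx=k,fy=k,interpolation=cv2.INTER_CUBIC) for n,x,y,k in(("scene",40,110,2),("top",350,130,2))]
v=[cv2.resize(a,(400,300)) for a in v]
cv2.imwrite("pics/above.png",cv2.resize(np.hstack(v),(800,300)))
E
python3 d.py 0.531 -0.226 0.33 1.283
```

```text
time_s: 2.3
ee_pos: [0.5304, -0.2237, 0.3703]
eef_rot: [3.141, 0.0, 1.284]
force: [-0.7, 0.2, -0.1]
grip_width: 0.0565
grip_force: 0.0
[-0.2   0.11  4.08] [0.002 0.    0.001] t 2.4 pos [ 0.5304 -0.2238  0.3708] rot [3.14  0.    1.284] F [ 0.3 -0.5  0.5] M [-0.07  0.09  0.01] grip 0.0561 0.0
```

View pics/above.png

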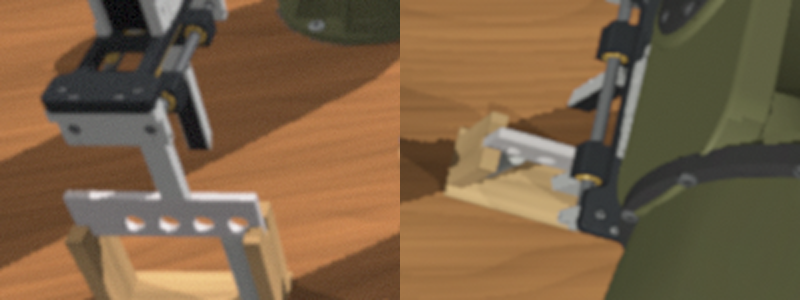

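The near finger stands in front of the bar with its tip at about scene pixel (128, 208). The second finger is behind the bar, so the fingers straddle it. I'll check the tip by projection before going down.

```bash
python3 - <<'E'
from h import *
w=1.284;x=np.array([np.cos(w),np.sin(w),0]);y=np.array([np.sin(w),-np.cos(w),0])
p=np.array([.5304,-.2238,.1715])
print(proj("scene",[p+y*.028+x*a for a in(-.008,.008)]),proj("scene",[p-y*.028]))
E
```

```text
[[124.64259833 206.37409252]
 [134.79975888 206.45451424]] [[138.89758479 183.15852528]]
```

```bash
python3 -m jog '[[-0.2,0.1,1.5,0,0,0],[-0.2,0.1,3,0,0,0],[-0.2,0.1,4.1,0,0,0],[-0.2,0.1,4.1,0,0,0]]'; python3 -m jog '[[0,0,0,0,0,0],[0,0,0,0,0,0],[0,0,0,0,0,0],[0,0,0,0,0,0],[0,0,0,0,0,0],[0,0,0,0,0,0],[0,0,0,0,0,0],[0,0,0,0,0,0]]' 0 35; python3 d.py 0.531 -0.226 0.33 1.283
```

```text
time_s: 2.8
ee_pos: [0.5305, -0.2262, 0.3268]
eef_rot: [-3.139, -0.0, 1.284]
force: [0.0, 0.1, -0.4]
grip_width: 0.0565
grip_force: 0.0
time_s: 3.6
ee_pos: [0.5307, -0.2263, 0.3288]
eef_rot: [3.141, 0.0, 1.284]
force: [0.1, -0.1, 1.1]
grip_width: 0.0075
grip_force: 35.0
[ 0.04  0.02 -0.12] [0.    0.    0.001] t 3.6 pos [ 0.5307 -0.2263  0.3288] rot [3.141 0.    1.284] F [ 0.1 -0.1  1.1] M [-0.02  0.08 -0.01] grip 0.0075 35.0
```

```bash
python3 -m jog '[[0,0,-0.5,0,0,0],[0,0,-1.5,0,0,0],[0,0,-3,0,0,0],[0,0,-5,0,0,0],[0,0,-7.5,0,0,0],[0,0,-10,0,0,0],[0,0,-12.5,0,0,0],[0,0,-15,0,0,0]]';python3 -m jog '[[0,0,-2.5,0,0,0],[0,0,-4,0,0,0],[0,0,-5,0,0,0],[0,0,-5,0,0,0],[0,0,-5,0,0,0]]'; python3 - <<'E'
from station import ctrl
import cv2,numpy as np
v=[]
for n,x,y in(("scene",40,50),("top",330,110)):
    c=ctrl.camera(n);np.savez(n+"1.npz",**c);v.append(cv2.resize(c["img"][y:y+150,x:x+200],(400,300),interpolation=cv2.INTER_CUBIC))
cv2.imwrite("pics/lift.png",np.hstack(v))
E
python3 d.py 0.40 0.10 0.529 1.8
```

```text
time_s: 4.4
ee_pos: [0.5304, -0.2261, 0.4804]
eef_rot: [3.141, 0.0, 1.284]
force: [-0.2, 0.0, -3.9]
grip_width: 0.0079
grip_force: 35.0
time_s: 4.9
ee_pos: [0.5307, -0.2263, 0.5279]
eef_rot: [-3.141, -0.0, 1.284]
force: [0.4, -0.1, -3.5]
grip_width: 0.0076
grip_force: 35.0
[ 27.59 -21.78  -0.1 ] [-0.002 -0.001 -0.516] t 5.0 pos [ 0.5308 -0.2263  0.5276] rot [-3.14  -0.     1.284] F [-0.4 -0.4 -3. ] M [-0.09  0.07  0.  ] grip 0.0079 35.0
```

View pics/lift.png

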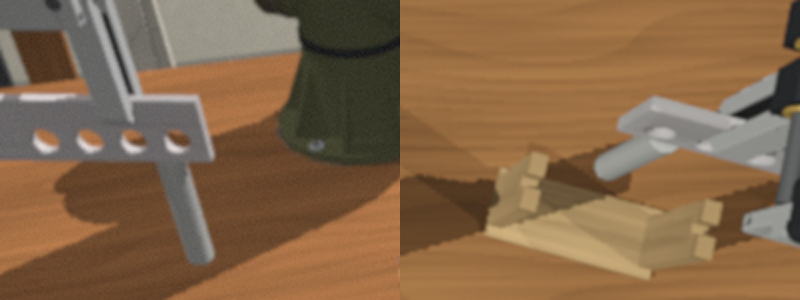

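The rest is out of the cradle and level. In the scene view the chosen hole, third from the left, is at about (107, 120). Next I'll carry it high to a point in front of the ball.

```bash
python3 d.py 0.427 0.240 0.529 1.80;  python3 -m jog '[[1.5,-0.8,0,0,0,-0.02],[4,-2,0,0,0,-0.07],[7.5,-3.9,0,0,0,-0.13],[11,-5.7,0,0,0,-0.19],[14.5,-7.5,0,0,0,-0.25],[18,-9.3,0,0,0,-0.31],[21.5,-11.1,0,0,0,-0.37],[25,-12.9,0,0,0,-0.43]]';  python3 d.py 0.427 0.240 0.529 1.80
```

```text
[ 41.79 -23.16  -0.09] [-0.002 -0.001 -0.516] t 5.0 pos [ 0.5308 -0.2263  0.5276] rot [-3.14  -0.     1.284] F [-0.4 -0.4 -3. ] M [-0.09  0.07  0.  ] grip 0.0079 35.0
time_s: 5.8
ee_pos: [0.4766, 0.052, 0.5283]
eef_rot: [-3.141, -0.0, 1.717]
force: [0.5, 0.8, -3.3]
grip_width: 0.0077
grip_force: 35.0
[19.32 -2.17 -0.06] [-0.    -0.    -0.083] t 5.8 pos [0.4766 0.052  0.5283] rot [-3.141 -0.     1.717] F [ 0.5  0.8 -3.3] M [-0.1   0.02 -0.01] grip 0.0077 35.0
```

```bash
python3 -m jog '[[3.5,-0.4,0,0,0,-0.03],[7,-0.8,0,0,0,-0.06],[10.5,-1.2,0,0,0,-0.085],[14,-1.6,0,0,0,-0.085],[17,-1.9,0,0,0,-0.085],[19,-2.1,0,0,0,-0.085],[19,-2.1,0,0,0,-0.085],[19,-2.1,0,0,0,-0.085]]';  python3 d.py 0.427 0.240 0.378 1.80
```

```text
time_s: 6.6
ee_pos: [0.4294, 0.2353, 0.5283]
eef_rot: [-3.141, 0.0, 1.8]
force: [-0.3, 0.0, -3.7]
grip_width: 0.0077
grip_force: 35.0
[ 0.51 -0.12 15.03] [-0.001  0.     0.   ] t 6.6 pos [0.4294 0.2353 0.5283] rot [-3.141  0.     1.8  ] F [-0.3  0.  -3.7] M [-0.09  0.07 -0.04] grip 0.0077 35.0
```

```bash
python3 -m jog '[[0.4,-0.2,1.5,0,0,0],[0.4,-0.2,4,0,0,0],[0.4,-0.2,7,0,0,0],[0.4,-0.2,10,0,0,0],[0.4,-0.2,12.5,0,0,0],[0.4,-0.2,14.2,0,0,0],[0.4,-0.2,15,0,0,0],[0.4,-0.2,15,0,0,0]]'; python3 - <<'E'
from station import ctrl
import cv2,numpy as np
v=[]
for n,x,y in(("scene",330,90),("top",100,190)):
    c=ctrl.camera(n);np.savez(n+"2.npz",**c);v.append(cv2.resize(c["img"][y:y+100,x:x+100],None,fx=4,fy=4,interpolation=cv2.INTER_CUBIC))
cv2.imwrite("pics/pre.png",np.hstack(v))
E
python3 d.py 0.427 0.240 0.378 1.80
```

```text
time_s: 7.4
ee_pos: [0.4271, 0.238, 0.3781]
eef_rot: [-3.14, 0.0, 1.798]
force: [0.9, -0.3, -2.7]
grip_width: 0.0077
grip_force: 35.0
[0.17 0.02 0.15] [ 0.001 -0.    -0.002] t 7.5 pos [0.4272 0.2383 0.3795] rot [ 3.14  -0.     1.798] F [-0.1  0.4 -4.3] M [-0.02  0.01  0.01] grip 0.0072 35.0
```

View pics/pre.png

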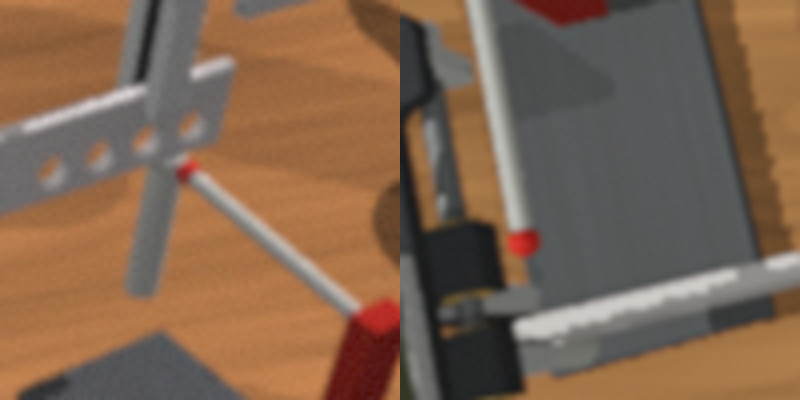

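The bar stands in front of the ball. In the scene view the hole is at about (366, 125) and the ball at (376.5, 132.5). In the top view the bar's +y end is at about (128.5, 272). I'll work out the remaining misalignment.

```bash
python3 - <<'E'
from h import *
from scipy.optimize import least_squares
np.set_printoptions(precision=2,suppress=True)
w=1.798;X=np.array([np.cos(w),np.sin(w),0]);u=np.array([np.sin(w),-np.cos(w),0]);Z=np.array([0,0,1.])
t=np.array([.4271,.238,.3781+.0005])
pix=np.array([(51,172),(97,156),(145,140),(191,124)])/4+[330,90]-.375
ys=np.array([-.03,0,.03,.06])-.03
f=lambda q:np.array([t+u*.004+X*(a+q[0])+Z*(q[1]-.2138) for a in ys])
r=least_squares(lambda q:(proj("scene",f(q))-pix).ravel(),[0,0])
print("hole offset along X, z mm",r.x*1e3,"res",r.fun)
h=t+X*r.x[0]+Z*(r.x[1]-.2138)
for n,s,tp in(("old",(376.8,132.8),(130.0,250.4)),("new",(376.4,132.1),((523-400)/4+100-.375,190+242/4-.375))):
    B=tri(s,tp);d=B-h;print(n,B*1e3,"ball-hole along X,u,z mm",np.array([d@X,d@u,d[2]])*1e3)
E=t+X*.05+Z*(-.2138+.031)
print("top: predicted end y=80 centre",proj("top",[E,E-u*.004,E+u*.004]))
print("top ball",proj("top",[[.461,.248,.1645]]))
E
```

```text
hole offset along X, z mm [-2.47 -0.48] res [-0.26 -0.13  0.29 -0.11  0.02  0.01 -0.05  0.24]
old [461.06 247.62 161.55] ball-hole along X,u,z mm [ 4.19 35.25 -2.76]
new [461.32 246.23 163.63] ball-hole along X,u,z mm [ 2.78 35.19 -0.69]
top: predicted end y=80 centre [[ 92.84 281.08]
 [ 93.3  283.84]
 [ 92.38 278.34]]
top ball [[129.43 250.49]]
```

```bash
python3 -m jog '[[0.15,0.5,0.05,0,0,0],[0.3,1,0.1,0,0,0],[0.3,1.5,0.1,0,0,0],[0.3,2,0.1,0,0,0],[0.3,2,0.1,0,0,0],[0.3,2,0.1,0,0,0],[0.3,2,0.1,0,0,0]]'; python3 - <<'E'
from station import ctrl
import cv2,numpy as np
v=[]
for n,x,y,w in(("scene",345,100,60),("top",105,230,60)):
    c=ctrl.camera(n);np.savez(n+"3.npz",**c);v.append(cv2.resize(c["img"][y:y+60,x:x+w],(400,400),interpolation=cv2.INTER_CUBIC))
cv2.imwrite("pics/pre2.png",np.hstack(v))
E
python3 d.py 0.427 0.240 0.378 1.80
```

```text
time_s: 8.2
ee_pos: [0.4458, 0.2459, 0.3776]
eef_rot: [-3.141, -0.0, 1.799]
force: [0.3, -0.6, -3.3]
grip_width: 0.0074
grip_force: 35.0
[-0.15 -1.96 -0.03] [ 0.     0.    -0.001] t 8.3 pos [0.4457 0.2459 0.3777] rot [3.142 0.    1.799] F [-0.2 -1.3 -2.7] M [-0.06  0.01  0.06] grip 0.0075 35.0
```

View pics/pre2.png

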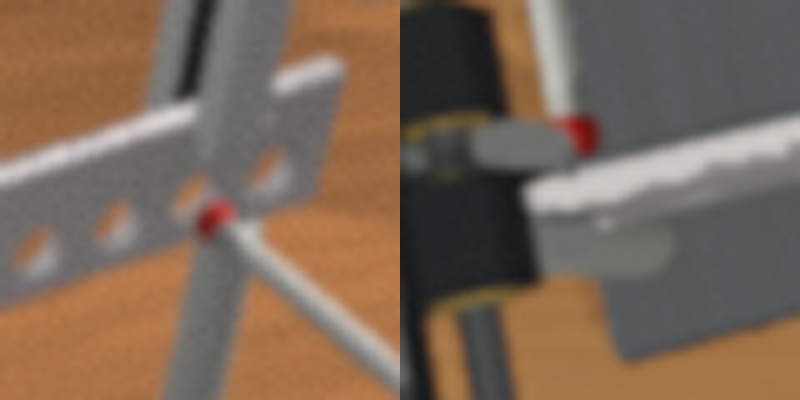

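The ball at crop (215, 219) lies on the line through the third hole at (191, 198) along the peg direction. The misfit is under 1 mm, so I'll go in slowly.

```bash
python3 -m jog '[[-0.05,0.4,0.03,0,0,0],[-0.05,0.8,0.07,0,0,0],[-0.05,1.2,0.1,0,0,0],[-0.05,1.6,0.14,0,0,0],[-0.05,2,0.17,0,0,0],[-0.05,2.4,0.21,0,0,0],[-0.05,2.4,0.21,0,0,0]]'; python3 d.py 0.427 0.240 0.378 1.80
```

```text
time_s: 9.0
ee_pos: [0.4698, 0.251, 0.3753]
eef_rot: [-3.142, -0.0, 1.799]
force: [-0.3, -0.2, -3.7]
grip_width: 0.0079
grip_force: 35.0
[-0.1  -4.42 -0.27] [-0.    -0.    -0.001] t 9.0 pos [0.4698 0.251  0.3753] rot [-3.142 -0.     1.799] F [-0.3 -0.2 -3.7] M [-0.08 -0.02 -0.04] grip 0.0079 35.0
```

No contact force, so the ball has gone through the hole. I'll go on to mid-peg.

```bash
python3 -m jog '[[0,0.6,0.05,0,0,0],[0,1.3,0.11,0,0,0],[0,2,0.17,0,0,0],[0,2.7,0.24,0,0,0],[0,3.4,0.3,0,0,0],[0,4,0.35,0,0,0],[0,4,0.35,0,0,0]]'; python3 - <<'E'
from station import ctrl
import cv2,numpy as np
v=[]
for n,x,y,w in(("scene",345,100,90),("top",95,160,100)):
    c=ctrl.camera(n);v.append(cv2.resize(c["img"][y:y+w,x:x+w],(400,400),interpolation=cv2.INTER_CUBIC))
cv2.imwrite("pics/on.png",np.hstack(v))
E
python3 d.py 0.427 0.240 0.378 1.80
```

```text
time_s: 9.7
ee_pos: [0.5089, 0.26, 0.3718]
eef_rot: [-3.141, 0.0, 1.799]
force: [-0.9, 0.5, -3.9]
grip_width: 0.0082
grip_force: 35.0
[-0.1  -8.37 -0.61] [-0.     0.    -0.001] t 9.8 pos [0.5083 0.2599 0.3719] rot [-3.141  0.     1.799] F [-0.1  0.4 -2.9] M [-0.09  0.06  0.01] grip 0.0079 35.0
```

View pics/on.png

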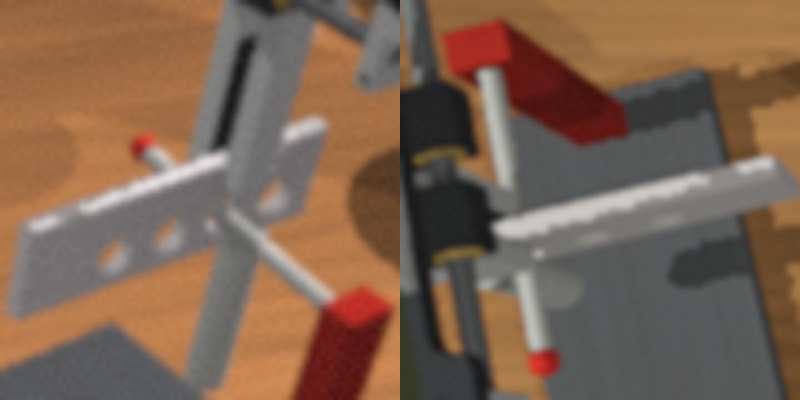

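The peg runs through the third hole: the ball is at crop (145, 147) behind the bar and the peg leaves the front at (230, 210). Now I'll lower until the peg takes the weight.

```bash
python3 -m jog '[[0,0,0.1,0,0,0],[0,0,0.2,0,0,0],[0,0,0.3,0,0,0],[0,0,0.35,0,0,0],[0,0,0.4,0,0,0],[0,0,0.4,0,0,0],[0,0,0.4,0,0,0]]';python3 -m jog '[[0,0,0.05,0,0,0],[0,0,0.05,0,0,0],[0,0,0.05,0,0,0]]'; python3 d.py 0.427 0.240 0.378 1.80
```

```text
time_s: 10.5
ee_pos: [0.5082, 0.2599, 0.3693]
eef_rot: [3.14, -0.0, 1.799]
force: [-2.9, -2.2, 7.9]
grip_width: 0.0078
grip_force: 35.0
time_s: 10.8
ee_pos: [0.5082, 0.2599, 0.3692]
eef_rot: [3.14, -0.0, 1.799]
force: [-4.0, -2.4, 12.8]
grip_width: 0.0075
grip_force: 35.0
[-0.1  -8.36 -0.89] [ 0.002 -0.    -0.001] t 10.8 pos [0.5082 0.2599 0.3692] rot [ 3.14  -0.     1.799] F [-4.  -2.4 12.8] M [-0.7   1.07  0.03] grip 0.0075 35.0
```

```bash
python3 -m jog '[[0,0,-0.08,0,0,0],[0,0,-0.15,0,0,0],[0,0,-0.15,0,0,0]]'; python3 d.py 0.427 0.240 0.378 1.80
```

```text
time_s: 11.1
ee_pos: [0.5083, 0.2599, 0.3694]
eef_rot: [3.141, 0.0, 1.799]
force: [-0.9, -2.4, 5.2]
grip_width: 0.0077
grip_force: 35.0
[-0.1  -8.37 -0.86] [ 0.001  0.    -0.001] t 11.1 pos [0.5083 0.2599 0.3694] rot [3.141 0.    1.799] F [-0.9 -2.4  5.2] M [-0.46  0.26  0.01] grip 0.0077 35.0
```

```bash
python3 -m jog '[[0,0,-0.05,0,0,0],[0,0,-0.08,0,0,0],[0,0,-0.08,0,0,0]]' - 6; python3 -m jog '[[0,0,0,0,0,0],[0,0,0,0,0,0],[0,0,0,0,0,0],[0,0,0,0,0,0],[0,0,0,0,0,0],[0,0,0,0,0,0],[0,0,0,0,0,0],[0,0,0,0,0,0]]' 28; python3 - <<'E'
from station import ctrl
import cv2,numpy as np
v=[]
for n,x,y,w in(("scene",345,100,90),("top",95,160,100)):
    c=ctrl.camera(n);v.append(cv2.resize(c["img"][y:y+w,x:x+w],(400,400),interpolation=cv2.INTER_CUBIC))
cv2.imwrite("pics/rel.png",np.hstack(v))
E
python3 d.py 0.427 0.240 0.378 1.80
```

```text
time_s: 11.4
ee_pos: [0.5084, 0.2599, 0.3696]
eef_rot: [-3.142, 0.0, 1.799]
force: [1.6, -1.6, -1.4]
grip_width: 0.008
grip_force: 6.0
time_s: 12.2
ee_pos: [0.5083, 0.2599, 0.3699]
eef_rot: [3.142, -0.0, 1.799]
force: [-0.2, 0.3, -0.7]
grip_width: 0.0266
grip_force: 0.0
[-0.1  -8.37 -0.81] [ 0.    -0.    -0.001] t 12.3 pos [0.5083 0.2599 0.3699] rot [ 3.142 -0.     1.799] F [-0.4 -0.3  0.6] M [-0.03  0.07 -0.02] grip 0.0266 0.0
```

View pics/rel.png

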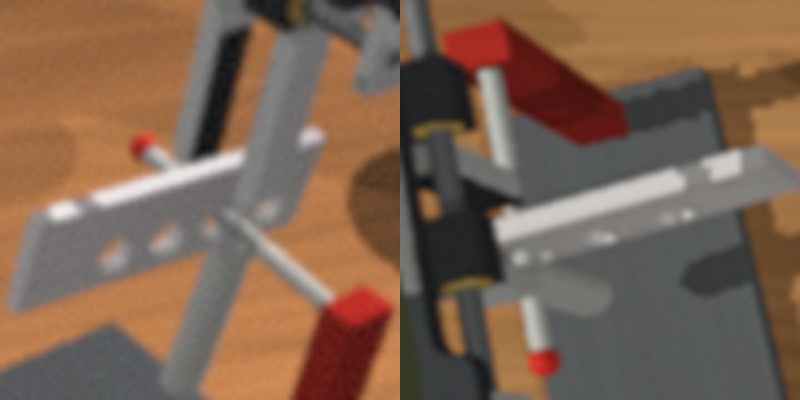

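The rest hangs on the peg with its bar looking level, tilted a little with the sloping peg. I'll open wider and withdraw straight up.

```bash
python3 -m jog '[[0,0,0,0,0,0],[0,0,0,0,0,0],[0,0,0,0,0,0],[0,0,0,0,0,0],[0,0,-0.5,0,0,0],[0,0,-1.5,0,0,0],[0,0,-3,0,0,0],[0,0,-5,0,0,0]]' 55;  python3 -m jog '[[0,0,-3,0,0,0],[0,0,-7,0,0,0],[0,0,-11,0,0,0],[0,0,-15,0,0,0],[-4,0,-15,0,0,0],[-8,0,-15,0,0,0],[-12,0,-15,0,0,0],[-16,0,-15,0,0,0]]'; python3 -m jog '[[0,0,0,0,0,0],[0,0,0,0,0,0],[0,0,0,0,0,0],[0,0,0,0,0,0],[0,0,0,0,0,0],[0,0,0,0,0,0],[0,0,0,0,0,0],[0,0,0,0,0,0]]'; python3 - <<'E'
from station import ctrl
import cv2,numpy as np
a=[];v=[]
for k in range(2):
    for n,x,y,w in(("scene",325,80,120),("top",70,150,120)):
        c=ctrl.camera(n);i=c["img"][y:y+w,x:x+w];a.append(i.astype(int));v.append(cv2.resize(i,(400,400),interpolation=cv2.INTER_CUBIC))
    if k==0:
        for _ in range(6):c=ctrl.camera("top")
print([np.abs(a[i]-a[i+2]).mean() for i in(0,1)])
cv2.imwrite("pics/end.png",np.hstack(v[2:]))
E
python3 d.py 0.427 0.240 0.378 1.80
```

```text
time_s: 13.1
ee_pos: [0.5082, 0.2599, 0.4207]
eef_rot: [-3.141, 0.0, 1.799]
force: [-0.4, -0.3, 0.4]
grip_width: 0.0515
grip_force: 0.0
time_s: 13.9
ee_pos: [0.5442, 0.1026, 0.571]
eef_rot: [3.14, 0.0, 1.799]
force: [0.7, 0.9, 0.3]
grip_width: 0.0518
grip_force: 0.0
time_s: 14.7
ee_pos: [0.5445, 0.1042, 0.5698]
eef_rot: [-3.142, 0.0, 1.799]
force: [0.4, -0.7, -0.1]
grip_width: 0.0517
grip_force: 0.0
[np.float64(1.931574074074074), np.float64(0.7966203703703704)]
[15.9  -8.37 19.19] [ 0.     0.    -0.001] t 15.2 pos [0.5445 0.1041 0.5699] rot [3.142 0.    1.799] F [0.5 0.5 0.2] M [-0.03  0.02  0.03] grip 0.0515 0.0
```

View pics/end.png

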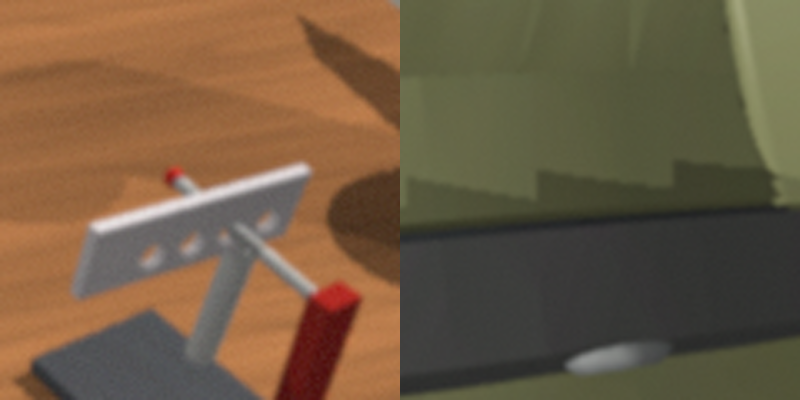

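The rest hangs freely with the peg through its third hole, and the gripper is clear. I'll wait for any swing to die out and check that numerically.

```bash
for i in 1 2 3 4 5 6; do python3 -m jog '[[0,0,0,0,0,0],[0,0,0,0,0,0],[0,0,0,0,0,0],[0,0,0,0,0,0],[0,0,0,0,0,0],[0,0,0,0,0,0],[0,0,0,0,0,0],[0,0,0,0,0,0]]' >/dev/null; done; python3 - <<'E'
from station import ctrl
import cv2,numpy as np
g=[]
for k in range(12):
    i=ctrl.camera("scene")["img"];g.append(cv2.cvtColor(i,cv2.COLOR_BGR2GRAY).astype(np.float32))
for b in g[1:]:
    print([np.round(cv2.phaseCorrelate(g[0][y:y+h,x:x+w].copy(),b[y:y+h,x:x+w].copy())[0],2) for x,y,w,h in((343,125,30,50),(395,120,30,30),(375,170,25,25),(240,170,60,60))])
print(ctrl.get_obs()["time_s"])
E
```

```text
[array([ 0.05, -0.  ]), array([ 0.11, -0.1 ]), array([0.74, 0.53]), array([-0.  , -0.05])]
[array([ 0.01, -0.07]), array([-0.11,  0.09]), array([0.6 , 0.58]), array([-0.06,  0.02])]
[array([-0.02, -0.17]), array([ 0.17, -0.03]), array([0.39, 0.52]), array([-0.14,  0.03])]
[array([ 0.08, -0.02]), array([0.01, 0.08]), array([0.65, 0.48]), array([-0.03, -0.05])]
[array([ 0.  , -0.06]), array([ 0.04, -0.03]), array([0.31, 0.55]), array([-0.05,  0.06])]
[array([ 0.04, -0.15]), array([-0.07, -0.31]), array([0.52, 0.44]), array([0.06, 0.02])]
[array([0.04, 0.02]), array([ 0.06, -0.04]), array([0.57, 0.57]), array([0.03, 0.01])]
[array([ 0.03, -0.02]), array([ 0.1 , -0.05]), array([0.61, 0.35]), array([-0.06, -0.07])]
[array([ 0.12, -0.13]), array([-0.02, -0.04]), array([0.58, 0.38]), array([0.  , 0.03])]
[array([ 0.03, -0.04]), array([0.05, 0.05]), array([0.4 , 0.32]), array([0.01, 0.07])]
[array([0.08, 0.01]), array([ 0.06, -0.02]), array([0.4, 0.4]), array([0.02, 0.02])]
20.6
```

```bash
python3 - <<'E'
from h import *
w=1.799;X=np.array([np.cos(w),np.sin(w),0])
for tilt in(-.05,0,.05):
    q=proj("scene",[np.array([.508,.2605,.187])+X*a+np.array([0,0,tilt*a]) for a in(-.11,.05)]);d=q[1]-q[0];print(tilt,q.round(1).tolist(),d[1]/d[0])
print("seen",(130.1-148.4)/(417.4-352.9))
E
```

```text
-0.05 [[350.7, 147.7], [416.6, 127.8]] -0.3031127428331277
0 [[350.3, 150.3], [417.0, 126.6]] -0.3543158819043973
0.05 [[349.9, 152.8], [417.3, 125.5]] -0.40401345980848996
seen -0.2837209302325583
```

The slope of the top edge differs from a level bar. It could be a small yaw on the peg or a stuck tilt, so I'll clear the top view and measure from both cameras.

```bash
python3 -m jog '[[-4,-1.5,0,0,0,0],[-8,-3,0,0,0,0],[-12,-4.5,0,0,0,0],[-16,-6,0,0,0,0],[-20,-7.5,0,0,0,0],[-24,-9,0,0,0,0],[-28,-10.5,0,0,0,0],[-31,-11.5,0,0,0,0]]'; cat > m.py <<'E'
from station import ctrl
from h import *
from scipy.optimize import least_squares
np.set_printoptions(precision=3,suppress=True)
I={n:np.mean([ctrl.camera(n)["img"] for _ in range(5)],0).astype(np.float32) for n in("scene","top")}
for n in I:np.save(f"now_{n}.npy",I[n])
# bright low-saturation top face: print masks' extents
B={"scene":(340,115,90,60),"top":(100,170,110,75)}
for n,(x,y,w,h) in B.items():
    i=I[n][y:y+h,x:x+w];m=((i.min(2)>165)&(i.max(2)-i.min(2)<45)).astype(np.uint8)
    k,l,s,c=cv2.connectedComponentsWithStats(m)
    for j in range(1,k):
        if s[j,4]>15:
            ys,xs=np.where(l==j);print(n,s[j,:2]+[x,y],s[j,2:],cv2.fitLine(np.c_[xs+x,ys+y].astype(np.float32),cv2.DIST_L2,0,.01,.01).ravel())
E
python3 m.py
```

```text
time_s: 21.4
ee_pos: [0.5018, -0.2261, 0.5699]
eef_rot: [-3.142, 0.0, 1.798]
force: [0.0, 0.7, 0.1]
grip_width: 0.0521
grip_force: 0.0
scene [353 130] [ 64  20 206] [  0.961  -0.276 381.563 139.825]
top [100 197] [ 87  28 378] [  0.964  -0.265 146.532 209.648]
top [124 224] [ 5 21 37] [  0.181   0.984 126.081 233.676]
```

```bash
cat > e.py <<'E'
from h import *
np.set_printoptions(precision=3,suppress=True)
L={}
for n,(x,y,w,h) in {"scene":(340,115,90,60),"top":(80,180,130,60)}.items():
    i=np.load(f"now_{n}.npy")[y:y+h,x:x+w];m=((i.min(2)>165)&(i.max(2)-i.min(2)<45)).astype(np.uint8)
    k,l,s,c=cv2.connectedComponentsWithStats(m);j=1+s[1:,4].argmax();m=l==j
    q=np.array([(a,np.flatnonzero(m[:,a]).mean(),m[:,a].sum()) for a in range(w) if m[:,a].any()]);
    if n=="top":print((q[::4]+[x,y,0]).tolist())
    g=q[q[:,2]<=np.median(q[:,2])+1];f=np.polyfit(g[:,0]+x,g[:,1]+y,1,w=None)
    L[n]=f;print(n,f,"cols",q[0,0]+x,q[-1,0]+x)
# intersect the two view planes -> 3D direction
pl=[P[n].T@np.array([L[n][0],-1,L[n][1]]) for n in L]
d=np.cross(pl[0][:3],pl[1][:3]);d/=np.linalg.norm(d);d*=np.sign(d[1]);print("bar dir own +y",d,"yaw",np.arctan2(d[1],d[0]),"tilt deg",np.degrees(np.arcsin(d[2])))
E
python3 e.py
```

```text
scene [ -0.286 249.012] cols 353.0 416.0
[[86.0, 226.5, 4.0], [90.0, 225.5, 4.0], [94.0, 224.0, 3.0], [98.0, 223.0, 3.0], [102.0, 222.0, 3.0], [106.0, 221.0, 3.0], [110.0, 220.0, 3.0], [114.0, 218.5, 4.0], [118.0, 217.5, 4.0], [122.0, 216.5, 4.0], [126.0, 215.0, 3.0], [130.0, 214.0, 3.0], [134.0, 213.5, 4.0], [138.0, 212.0, 5.0], [142.0, 211.0, 5.0], [146.0, 210.0, 5.0], [150.0, 209.0, 5.0], [154.0, 208.0, 5.0], [158.0, 206.5, 6.0], [162.0, 205.0, 5.0], [166.0, 204.0, 5.0], [170.0, 203.0, 5.0], [174.0, 202.0, 5.0], [178.0, 201.0, 5.0], [182.0, 200.0, 5.0], [186.0, 200.5, 2.0]]
top [ -0.275 249.932] cols 86.0 186.0
bar dir own +y [-0.239  0.968 -0.081] yaw 1.8133316783763314 tilt deg -4.662556099996666
```

The bar is tilted about 4.7°, post end low, with its yaw unchanged. The side load at release (Fy −2 N) fits: friction held the peg about 2 mm off the top of the hole. I'll mend it by regripping, levelling the bar, shifting about 2 mm to −X and setting it down again.

```bash
python3 - <<'E'
from h import *
print(proj("top",[[.5083,.2599,.187]]),proj("scene",[[.5083,.2599,.187]]))
E
python3 -m jog '[[4,1,0,0,0,0],[9,2,0,0,0,0],[14,3,0,0,0,0],[19,4,0,0,0,0],[24,5.2,0,0,0,0],[29,6.2,0,0,0,0],[34,7.2,0,0,0,0],[38,8.2,0,0,0,0]]' 55
python3 d.py .5083 .2599 .42 1.799
```

```text
[[117.33691716 217.92376185]] [[397.03510498 133.77624974]]
time_s: 22.7
ee_pos: [0.4955, 0.1674, 0.5702]
eef_rot: [3.141, -0.0, 1.8]
force: [0.7, -1.4, 0.7]
grip_width: 0.0521
grip_force: 0.0
[ 8.72  3.33 15.03] [ 0.001 -0.     0.001] t 22.7 pos [0.4955 0.1674 0.5702] rot [ 3.141 -0.     1.8  ] F [ 0.7 -1.4  0.7] M [-0.09  0.   -0.  ] grip 0.0521 0.0
```

```bash
python3 -m jog '[[3,1,0,0,0,0],[6,2.2,0,0,0,0],[8.7,3.3,0,0,0,0],[8.7,3.3,4,0,0,0],[8.7,3.3,8,0,0,0],[8.7,3.3,12,0,0,0],[8.7,3.3,14.5,0,0,0],[8.7,3.3,15,0,0,0]]'; python3 d.py .5083 .2599 .3702 1.799
```

```text
time_s: 23.5
ee_pos: [0.5086, 0.2574, 0.4171]
eef_rot: [-3.137, 0.001, 1.8]
force: [0.7, 0.2, 0.1]
grip_width: 0.0519
grip_force: 0.0
[0.26 0.05 4.69] [-0.005  0.001  0.001] t 23.5 pos [0.5086 0.2574 0.4171] rot [-3.137e+00  1.000e-03  1.800e+00] F [0.7 0.2 0.1] M [-0.08  0.06  0.03] grip 0.0519 0.0
```

```bash
python3 -m jog '[[0,0,1,0,0,0],[0,0,2.5,0,0,0],[0,0,4,0,0,0],[0,0,4.7,0,0,0],[0,0,4.7,0,0,0],[0,0,4.7,0,0,0]]'; python3 d.py .5083 .2599 .3702 1.799
```

```text
time_s: 24.1
ee_pos: [0.5091, 0.2571, 0.3739]
eef_rot: [3.14, -0.0, 1.799]
force: [-0.5, 0.3, -0.3]
grip_width: 0.0516
grip_force: 0.0
[ 0.29 -0.02  0.37] [ 0.001 -0.    -0.   ] t 24.1 pos [0.5091 0.2571 0.3739] rot [ 3.14  -0.     1.799] F [-0.5  0.3 -0.3] M [-0.02  0.09  0.01] grip 0.0516 0.0
```

```bash
python3 -m jog '[[0.15,0,0.2,0,0,0],[0.3,0,0.3,0,0,0],[0.3,0,0.3,0,0,0]]'; python3 -m jog '[[0,0,0,0,0,0],[0,0,0,0,0,0],[0,0,0,0,0,0],[0,0,0,0,0,0],[0,0,0,0,0,0],[0,0,0,0,0,0],[0,0,0,0,0,0],[0,0,0,0,0,0]]' 0 35; python3 d.py .5083 .2599 .3702 1.799
```

```text
time_s: 24.4
ee_pos: [0.5082, 0.2602, 0.37]
eef_rot: [3.141, -0.0, 1.799]
force: [-0.7, -1.0, 0.1]
grip_width: 0.0521
grip_force: 0.0
time_s: 25.2
ee_pos: [0.5084, 0.2599, 0.3699]
eef_rot: [3.141, 0.0, 1.799]
force: [1.7, -0.3, 0.7]
grip_width: 0.0078
grip_force: 34.9
[ 0.   -0.01 -0.03] [ 0.  0. -0.] t 25.2 pos [0.5084 0.2599 0.3699] rot [3.141 0.    1.799] F [ 1.7 -0.3  0.7] M [-0.11 -0.23  0.01] grip 0.0078 34.9
```

```bash
python3 -m jog '[[0,0,-0.2,0,0,0],[0,0,-0.4,0,0,0],[-0.4,0,-0.4,0,0.018,0],[-0.9,0,-0.4,0,0.04,0],[-1.35,0,-0.37,0,0.06,0],[-1.82,0,-0.34,0,0.078,0],[-1.82,0,-0.34,0,0.078,0],[-1.82,0,-0.34,0,0.078,0]]'; python3 m.py >/dev/null; python3 d.py .5083 .2599 .3702 1.799; python3 - <<'E'
# scene top-edge slope of bar now (finger occludes the middle)
import numpy as np
i=np.load("now_scene.npy");x,y,w,h=340,110,90,60
j=i[y:y+h,x:x+w];m=(j.min(2)>165)&(j.max(2)-j.min(2)<45)
q=np.array([(a+x,np.flatnonzero(m[:,a]).min()+y,m[:,a].sum()) for a in range(w) if m[:,a].any()]);print(q.tolist())
E
```

```text
time_s: 26.0
ee_pos: [0.5125, 0.242, 0.3732]
eef_rot: [-3.142, -0.078, 1.798]
force: [0.3, -0.1, -2.3]
grip_width: 0.0079
grip_force: 34.9
[ 1.78 -0.    0.45] [ 0.    -0.078 -0.   ] t 26.5 pos [0.5124 0.2423 0.3733] rot [ 3.142 -0.078  1.799] F [-0.2 -0.5 -3.4] M [-0.18  0.02 -0.  ] grip 0.0081 34.9
[[351, 150, 1], [358, 147, 1], [359, 146, 3], [360, 146, 3], [361, 146, 3], [362, 145, 3], [363, 144, 4], [364, 144, 3], [365, 144, 3], [366, 143, 4], [367, 143, 3], [368, 143, 3], [369, 143, 3], [370, 142, 3], [371, 142, 3], [372, 141, 4], [373, 141, 3], [374, 140, 4], [375, 140, 4], [376, 140, 3], [377, 140, 3], [378, 139, 4], [379, 139, 3], [380, 134, 6], [381, 134, 7], [382, 135, 6], [383, 136, 5], [384, 137, 3], [385, 137, 3], [386, 136, 4], [387, 135, 4], [388, 135, 4], [389, 135, 4], [390, 135, 3], [391, 134, 4], [392, 134, 3], [393, 134, 3], [401, 151, 1], [402, 151, 2], [405, 155, 2], [406, 155, 3], [407, 129, 4], [408, 129, 5], [409, 128, 5], [410, 128, 5], [411, 128, 4], [412, 127, 5], [413, 127, 4], [414, 127, 4], [415, 127, 4], [416, 164, 2], [417, 165, 2], [418, 166, 1]]
```

The slope is now −0.351 against −0.354 for a level bar. I'll lower gently and watch the side load.

```bash
python3 -m jog '[[0,0,0.15,0,0,0],[-0.02,0,0.25,0,0,0],[-0.02,0,0.32,0,0,0],[-0.02,0,0.32,0,0,0],[-0.02,0,0.32,0,0,0]]'; python3 d.py .5083 .2599 .3702 1.799
```

```text
time_s: 27.0
ee_pos: [0.5124, 0.2423, 0.37]
eef_rot: [-3.142, -0.078, 1.799]
force: [-0.0, 0.0, -2.3]
grip_width: 0.0074
grip_force: 34.9
[ 1.81 -0.    0.12] [-0.    -0.078 -0.   ] t 27.0 pos [0.5124 0.2423 0.37  ] rot [-3.142 -0.078  1.799] F [-0.   0.  -2.3] M [-0.12  0.06  0.03] grip 0.0074 34.9
```

```bash
python3 -m jog '[[0,0,0.05,0,0,0],[-0.01,0,0.1,0,0,0],[-0.01,0,0.1,0,0,0],[-0.01,0,0.1,0,0,0]]'; python3 d.py .5083 .2599 .3702 1.799
```

```text
time_s: 27.4
ee_pos: [0.5124, 0.2422, 0.3693]
eef_rot: [3.141, -0.078, 1.799]
force: [0.1, -0.2, 0.5]
grip_width: 0.0079
grip_force: 34.9
[ 1.81 -0.    0.05] [ 0.    -0.078 -0.   ] t 27.4 pos [0.5124 0.2422 0.3693] rot [ 3.141 -0.078  1.799] F [ 0.1 -0.2  0.5] M [-0.06  0.16 -0.06] grip 0.0079 34.9
```

The peg carries the weight with no side force. I'll release and withdraw along the tool axis.

```bash
python3 -m jog '[[0,0,0,0,0,0],[0,0,0,0,0,0]]' - 5; python3 -m jog '[[0,0,0,0,0,0],[0,0,0,0,0,0],[0,0,0,0,0,0],[0,0,0,0,0,0],[0,0,0,0,0,0],[0,0,0,0,0,0],[0,0,0,0,0,0],[0,0,0,0,0,0]]' 55;  python3 -m jog '[[0,0,-0.5,0,0,0],[0,0,-1.5,0,0,0],[0,0,-3,0,0,0],[0,0,-6,0,0,0],[0,0,-10,0,0,0],[0,0,-15,0,0,0],[0,0,-20,0,0,0],[0,0,-20,0,0,0]]'; python3 -m jog '[[-4,-1.5,0,0,0,0],[-9,-3,0,0,0,0],[-14,-4.5,0,0,0,0],[-19,-6.5,0,0,0,0],[-24,-8,0,0,0,0],[-29,-9.5,0,0,0,0],[-34,-11,0,0,0,0],[-38,-12,0,0,0,0]]'; python3 -m jog '[[-4,-1,0,0,0,0],[-8,-2,0,0,0,0],[-8,-2,0,0,0,0],[-8,-2,0,0,0,0],[-8,-2,0,0,0,0],[-8,-2,0,0,0,0],[-8,-2,0,0,0,0],[-8,-2,0,0,0,0]]'; python3 m.py; python3 e.py
```

```text
time_s: 27.6
ee_pos: [0.5124, 0.2422, 0.3692]
eef_rot: [3.141, -0.078, 1.799]
force: [-0.2, -0.2, 1.1]
grip_width: 0.0077
grip_force: 5.0
time_s: 28.4
ee_pos: [0.5124, 0.2422, 0.369]
eef_rot: [-3.142, -0.078, 1.799]
force: [-0.3, -0.0, -0.0]
grip_width: 0.0516
grip_force: 0.0
time_s: 29.2
ee_pos: [0.5145, 0.2262, 0.5765]
eef_rot: [3.13, -0.079, 1.799]
force: [0.9, 0.3, 0.2]
grip_width: 0.0518
grip_force: 0.0
time_s: 30.0
ee_pos: [0.4839, -0.165, 0.54]
eef_rot: [3.141, -0.077, 1.799]
force: [1.5, 0.9, -1.0]
grip_width: 0.0519
grip_force: 0.0
time_s: 30.8
ee_pos: [0.4835, -0.2447, 0.5333]
eef_rot: [3.141, -0.078, 1.8]
force: [0.7, 0.4, 0.5]
grip_width: 0.0515
grip_force: 0.0
scene [349 128] [ 67  27 192] [  0.938  -0.347 378.552 142.24 ]
top [100 199] [ 91  25 285] [  0.974  -0.227 153.011 209.526]
scene [ -0.369 281.762] cols 349.0 415.0
[[87.0, 224.5, 2.0], [91.0, 224.0, 3.0], [95.0, 223.5, 2.0], [99.0, 222.5, 2.0], [103.0, 221.5, 2.0], [107.0, 220.5, 2.0], [111.0, 219.5, 2.0], [115.0, 218.5, 2.0], [119.0, 217.5, 2.0], [123.0, 216.5, 2.0], [127.0, 215.5, 2.0], [131.0, 214.5, 2.0], [135.0, 213.5, 2.0], [139.0, 212.5, 2.0], [143.0, 212.0, 3.0], [147.0, 211.0, 3.0], [151.0, 210.0, 3.0], [155.0, 209.0, 3.0], [159.0, 208.0, 3.0], [163.0, 207.5, 4.0], [167.0, 206.0, 5.0], [171.0, 205.0, 5.0], [175.0, 204.5, 4.0], [179.0, 203.5, 4.0], [183.0, 202.5, 4.0], [187.0, 202.0, 5.0]]
top [ -0.234 245.328] cols 87.0 190.0
bar dir own +y [-0.225  0.974  0.014] yaw 1.7973867167607491 tilt deg 0.7920384739822088
```

The bar is level to within about 1°. One last check that it hangs still, then I'll hand in.

```bash
for i in 1 2 3; do python3 -m jog '[[0,0,0,0,0,0],[0,0,0,0,0,0],[0,0,0,0,0,0],[0,0,0,0,0,0],[0,0,0,0,0,0],[0,0,0,0,0,0],[0,0,0,0,0,0],[0,0,0,0,0,0]]' >/dev/null; done; python3 m.py; python3 e.py|tail -1; python3 -c "
from station import ctrl
print(ctrl.get_obs()['time_s'],ctrl.hand_in())"
```

```text
scene [349 128] [ 67  27 189] [  0.938  -0.347 378.55  142.217]
top [100 199] [ 91  25 287] [  0.974  -0.227 153.066 209.516]
bar dir own +y [-0.225  0.974  0.014] yaw 1.7975247612049745 tilt deg 0.7740822691088158
the job is handed in; nothing more can be done
34.2 None
```

The aluminium rest hangs still on the peg through its y = +30 mm hole, level to about 0.8° after I regripped it once to correct a 4.7° tilt; the robot is clear of everything, the blue rest was left alone in its cradle, and the job was handed in at 34.2 s.

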